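# Snap the dowel case's lid shut

## Task

The lid of the dowel case is only lying on: with your fingertips, press it down all the way round, at each of its four corner sections, until every one has clicked fully shut and lies flush with the middle of the lid. Only press: do not lift, tip or push the case away from its place, and leave the glue bottle and the sanding block where they are.

Things in the scene. Friction and masses are not known exactly. Their poses are not given: they have to be found in the camera images.
- case: Grey plastic fastener case full of wooden dowels, loose on the bench, about 0.7 to 1.2 kg with its contents, with a teal snap-shut lid with a clear middle. Outside of the lid 180 mm along its x by 130 mm along its y. Origin: centre of the underside on the bench; z up. Top of the lid's fixed clear middle at z = 66 mm.
- lid_centre (a point): Centre of the lid's clear middle, on its top face, 66 mm above the bench; axes as the case.
- near_left_top (a point): Press point of the lid's near (-x), left (+y) corner section (sides named in the case's own frame): centre of the top face of its 46 x 46 mm teal corner pad, marked with a pale round spot 22 mm across, 23 mm in from both outer edges of the lid. 72 mm above the bench while unclipped, 66 mm (flush with the clear middle) when clicked shut. It moves with the section.
- near_left (a joint): How far that corner section has gone down: 0 = unclipped, standing 6 mm proud, the orange stripe on the case's wall showing under its skirt; 0.006 m = clicked shut, flush, stripe covered. It resists a push straight down with 8 to 13 N (differs between the corners), gives way after 2.5 mm and snaps itself down and stays; let go earlier it springs back up.
- near_right_top (a point): Press point of the lid's near (-x), right (-y) corner section (sides named in the case's own frame): centre of the top face of its 46 x 46 mm teal corner pad, marked with a pale round spot 22 mm across, 23 mm in from both outer edges of the lid. 72 mm above the bench while unclipped, 66 mm (flush with the clear middle) when clicked shut. It moves with the section.
- near_right (a joint): How far that corner section has gone down: 0 = unclipped, standing 6 mm proud, the orange stripe on the case's wall showing under its skirt; 0.006 m = clicked shut, flush, stripe covered. It resists a push straight down with 8 to 13 N (differs between the corners), gives way after 2.5 mm and snaps itself down and stays; let go earlier it springs back up.
- far_left_top (a point): Press point of the lid's far (+x), left (+y) corner section (sides named in the case's own frame): centre of the top face of its 46 x 46 mm teal corner pad, marked with a pale round spot 22 mm across, 23 mm in from both outer edges of the lid. 72 mm above the bench while unclipped, 66 mm (flush with the clear middle) when clicked shut. It moves with the section.
- far_left (a joint): How far that corner section has gone down: 0 = unclipped, standing 6 mm proud, the orange stripe on the case's wall showing under its skirt; 0.006 m = clicked shut, flush, stripe covered. It resists a push straight down with 8 to 13 N (differs between the corners), gives way after 2.5 mm and snaps itself down and stays; let go earlier it springs back up.
- far_right_top (a point): Press point of the lid's far (+x), right (-y) corner section (sides named in the case's own frame): centre of the top face of its 46 x 46 mm teal corner pad, marked with a pale round spot 22 mm across, 23 mm in from both outer edges of the lid. 72 mm above the bench while unclipped, 66 mm (flush with the clear middle) when clicked shut. It moves with the section.
- far_right (a joint): How far that corner section has gone down: 0 = unclipped, standing 6 mm proud, the orange stripe on the case's wall showing under its skirt; 0.006 m = clicked shut, flush, stripe covered. It resists a push straight down with 8 to 13 N (differs between the corners), gives way after 2.5 mm and snaps itself down and stays; let go earlier it springs back up.
- glue_mid (a point): Bystander: white glue bottle with an orange cap, 54 mm across, 120 mm tall, loose; point on its axis 60 mm up.
- sander_mid (a point): Bystander: cork sanding block with a wooden grip on top, 110 x 62 x 40 mm, loose; point at its centre 20 mm up.
Mind the look-alikes: they are no part of the job. Of the things shaped like the case, the grey one is meant.

How it is judged:
At the end, for the whole second after the job is handed in: All four corner sections are down by more than 4.8 of their 6 mm (clicked shut); the case stands flat (within 0.05 rad), at rest, within 30 mm of where it stood; the glue bottle and the sanding block are within 20 mm of where they stood (value of joint each of near_left, near_right, far_left, far_right above 0.0048 m and distance of case from where it was at the start of the episode below 0.03 m and angle between case's own z axis and vertical below 0.05 rad and linear speed of case below 0.02 m/s and distance of each of glue_mid, sander_mid from where it was at the start of the episode below 0.02 m); the robot touches nothing.
It fails at once if the arm or the body of the gripper, not the fingers, presses on the case (contact force between the arm and case above 5 N).
It fails at once if the case is lifted, or pushed more than 30 mm from its place (distance of case from where it was at the start of the episode above 0.03 m or height (world z) of lid_centre above 0.081 m).
It fails at once if the case is tipped by more than 0.2 rad (angle between case's own z axis and vertical above 0.2 rad).
It fails at once if the glue bottle or the sanding block is moved by more than 20 mm (distance of any of glue_mid, sander_mid from where it was at the start of the episode above 0.02 m).
It also fails if it takes over 40 s, if anything falls off the work surface, if the arm or the gripper's body presses on something with over 40 N, if the wrist force passes 120 N, or if a joint passes its speed limit or range.

## Robot

A 7-joint arm with a two-finger parallel gripper is mounted at the origin on the work surface. World frame = base frame: x ahead of the robot, y to its left, z up, the work surface at z = 0. Lengths are in m, angles in rad, forces in N, time in s.
With the tool pointing down it reaches from about 0.425 to 0.975 m from the base axis. Payload 16.7 kg.
Tool frame: the origin (TCP) lies on the centre line of the jaws, within the pads' length; the fingertips stand 19 mm ahead of it and the grasp point (between the pads) is the TCP; z points along the fingers, y is the direction in which the jaws open and shut (so a half turn about z gives the same grasp; the last joint's range is limited). The gripper opens to 85 mm and grips with 20 to 120 N. Pads are 22 mm wide; open, the fingers measure 114 mm over their backs; the gripper's body (76 mm by 85 mm) begins 54 mm behind the grasp point. The pads swing forward as they close: fully open they stand 13 mm farther back than shut.
Start: joints at [0.96, 0.426, 0.074, 1.606, -0.034, 1.111, -0.067], TCP at [0.301, -0.604, 0.25] pointing down, gripper open.
Joint ranges: [-2.85, 2.85], [-0.5, 2.14], [-1.23, 1.37], [0.21, 2.46], [-1.02, 4.16], [0.16, 2.05], [-2.73, 2.73]. Speed limits (rad/s): [1.89, 1.89, 2.39, 2.39, 3.01, 3.01, 3.01].

## Interface

Orientations are given as a unit quaternion [x, y, z, w].
In Python, from bench import sensors, read_camera, job, masks_of, mark_of gives the robot as it stands.
- The arm moves only by the tool carry_out, never from a script. Its arguments are lists of equal length, an entry for each row: "offset": the shift along the tool's x, y, z in m, a list of three; "twist": the turn, a rotation vector about the tool's x, y, z in rad, a list of three; "hand": the opening, from -1 (shut) to 1 (fully open). In form: {"offset": [[dx, dy, dz], ...], "twist": [[rx, ry, rz], ...], "hand": [hand, ...]}. A call has 1 to 20 rows; each row shifts and turns the pose as measured when the row begins, along the tool's axes as they then stand; what a row does not reach is not made up. A row lasts 1/10 s, in which the tool goes at most 50 mm and 8.59 degrees, less where a joint would pass 70% of its speed; a pose out of reach is approached as far as the arm can. A call is refused whole if a number of a shift passes 0.05 or a number of a turn 0.15, either way. A call with a gripper value outside its range is refused whole. The fingers move at their own pace and stop on an object; "grip_force" is the grip in N (left out, the last holds). Time passes only in rows, so rows that do not move let the fingers close. It gives the time, the measured TCP pose, the force and the opening at its end, in the units of the state.
- sensors.get_obs(): the state, without advancing time (a new reading comes with each control period).
- read_camera(name): name is "side" or "top" or "wrist"; returns a dict with "frame" (420x560x3 uint8, blue, green, red), "z_map" (420x560 float32, m along the optical axis (not along the pixel's ray), 0 where there is no reading), "camera_matrix" (3x3 intrinsics, pixels), "R" (3x3) and "t" (3): a world point X has camera coordinates R X + t. Camera axes: x right, y down, z forward; pixel columns grow to the right and rows downward; lengths in m; the calibration is good to about 2 mm. A picture is of the moment at which its call begins.
- job.job_done(): hands the job in, once; it reports no verdict.
Trained networks look in a picture, given as the dict that the camera call returned (one of the last four; its "shot" number tells which), for a name from the list of things; names that differ only in an ending like _2 or _b are one class to them, and where a whole thing is asked for, a point or a joint stands for the part that bears it (a point fixed in the world has none). Each returns a list of dicts, best first, with "conf" (0 to 1); they miss things now and then, are a little off and sometimes report something else, mostly with a low value. They report only what shows in the picture. A call takes as long as a camera call. They do not tell look-alikes from the thing itself.
- masks_of(thing, picture): "mask" (420x560 bool, what is visible of it) and "bbox" ([left, top, right, bottom] in pixels, round what is visible of it).
- mark_of(thing, picture): "location" ([column, row] in pixels: a listed point, or the origin of a listed thing).
The state is a dict: "t": time; "joints": joint angles; "qd": joint speeds; "joint_efforts": joint torques, N m; "tool_pos": TCP position; "eef_rot": TCP orientation; "force": force on the tool from outside, world axes, zero at the start; "torque": the same for the moment, N m; "grip_width": finger opening in m.
Only numpy, scipy, OpenCV 4.12 (cv2) and the standard library are available. Lean on these libraries where they do the work, as an engineer would, in place of code of your own. Each camera call takes 0.05 s, during which the arm holds its last target.

## Working session

There is one attempt and no reset: what is moved stays moved. The work goes in short steps, Python scripts to look and compute and a tool call to move; the robot and the scene stay as the last step left them, time stands still between calls to the robot, and variables do not carry over. Pictures are saved under pics/ and viewed, and the job is handed in when it is done.

Besides the shell and the picture viewer there is one more tool, called after "Request:" as name(argument=value, ...) on one line, values as JSON. carry_out: Moves the arm, as the interface text tells. Its arguments: {"type":"object","properties":{"offset":{"type":"array"},"twist":{"type":"array"},"hand":{"type":"array"},"grip_force":{"type":"number"}},"required":["offset","twist","hand"]}

```bash
mkdir -p pics; ls; cat > h.py <<'E'
import numpy as np,cv2
from bench import sensors, read_camera, job, masks_of, mark_of
def px2w(p,u,v,z=None,h=None):
    K,R,t=p["camera_matrix"],p["R"],np.array(p["t"])
    d=np.linalg.solve(K,[u,v,1.0])
    if h is not None:
        o=-R.T@t; w=R.T@d; return o+w*(h-o[2])/w[2]
    return R.T@(d*z-t)
def w2px(p,X):
    c=p["camera_matrix"]@(p["R"]@np.array(X)+p["t"]); return c[:2]/c[2]
E
python3 - <<'E'
from h import *
for c in ["top","side"]:
    p=read_camera(c); cv2.imwrite(f"pics/{c}0.png",p["frame"])
    for n in ["case","near_left_top","near_right_top","far_left_top","far_right_top","lid_centre","glue_mid","sander_mid"]:
        for m in mark_of(n,p)[:3]:
            u,v=m["location"]; z=p["z_map"][int(v),int(u)]
            print(c,n,round(m["conf"],2),np.round([u,v]),px2w(p,u,v,z).round(3))
print(sensors.get_obs())
E
```

```text
pics
top case 0.82 [214. 171.] [0.547 0.181 0.066]
top case 0.61 [227. 291.] [0.309 0.146 0.065]
top near_left_top 0.84 [195. 322.] [0.248 0.202 0.075]
top near_left_top 0.83 [214. 199.] [0.487 0.178 0.074]
top near_right_top 0.83 [247. 176.] [0.537 0.114 0.074]
top near_right_top 0.76 [238. 329.] [0.238 0.121 0.073]
top far_left_top 0.87 [176. 146.] [0.596 0.259 0.071]
top far_left_top 0.81 [205. 254.] [0.378 0.189 0.075]
top far_right_top 0.85 [251. 259.] [0.37  0.101 0.075]
top far_right_top 0.68 [212. 120.] [0.651 0.187 0.077]
top lid_centre 0.88 [225. 292.] [0.307 0.149 0.068]
top lid_centre 0.87 [212. 164.] [0.562 0.186 0.065]
top glue_mid 0.92 [130. 224.] [0.43  0.333 0.099]
top sander_mid 0.79 [286. 119.] [0.669 0.037 0.04 ]
side case 0.96 [221. 225.] [0.517 0.23  0.054]
side case 0.85 [320. 266.] [0.261 0.226 0.068]
side near_left_top 0.86 [330. 266.] [0.245 0.217 0.07 ]
side near_left_top 0.82 [245. 210.] [0.498 0.174 0.073]
side near_left_top 0.2 [191. 192.] [0.646 0.196 0.073]
side near_right_top 0.71 [253. 196.] [0.525 0.117 0.074]
side near_right_top 0.66 [359. 245.] [0
[... 493 characters left out ...]
46 0.039]
{'t': 0.9, 'joints': array([ 0.9595135 ,  0.42608152,  0.07387796,  1.60600926, -0.03410084,
        1.11079013, -0.06710528]), 'qd': array([-0.00062628,  0.00077967, -0.00129844, -0.00050743, -0.00090005,
       -0.00038206, -0.00117785]), 'joint_efforts': array([ 1.54520701e-03, -9.49514079e+01,  3.75722900e+00, -4.63892806e+01,
        1.88098324e-02,  2.37639571e-03, -6.09440733e-06]), 'tool_pos': array([ 0.30072099, -0.60426968,  0.25030937]), 'eef_rot': array([ 9.73467786e-01,  2.28824102e-01,  1.62116345e-05, -2.09057299e-05]), 'force': array([ 0.40352778, -0.02326151,  0.56126799]), 'torque': array([ 0.01481384,  0.02321732, -0.02180875]), 'grip_width': 0.08519949011366082}
```

View pics/top0.png

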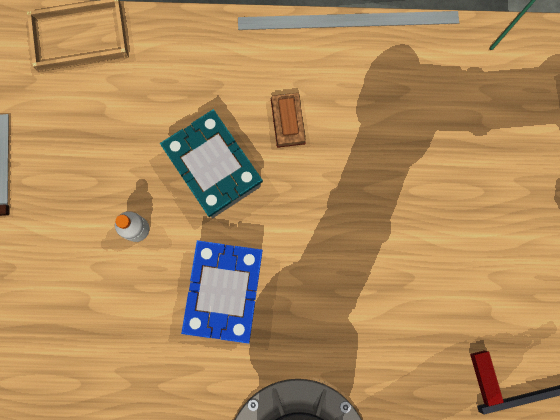

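View pics/side0.png

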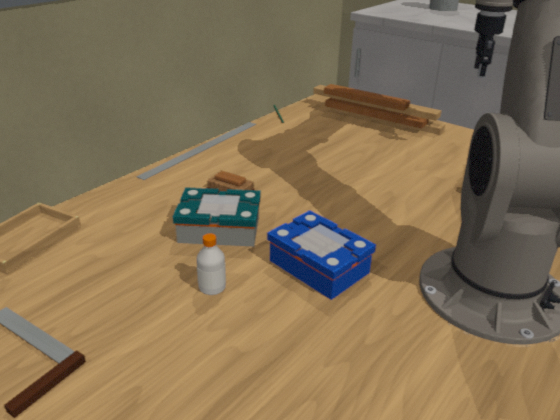

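```bash
python3 - <<'E'
import cv2,numpy as np
a=cv2.imread("pics/top0.png")[100:345,120:300];b=cv2.imread("pics/side0.png")[150:300,150:400]
cv2.imwrite("pics/crop1.png",cv2.resize(a,None,fx=2.4,fy=2.4,interpolation=2))
cv2.imwrite("pics/crop2.png",cv2.resize(b,None,fx=3.2,fy=3.2,interpolation=2))
E
```

```text
(no output)
```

View pics/crop1.png

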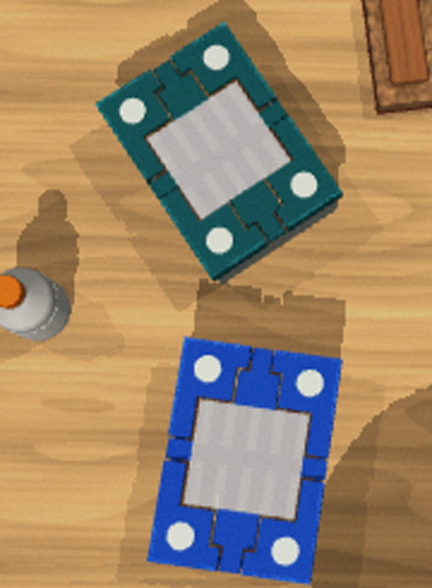

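View pics/crop2.png

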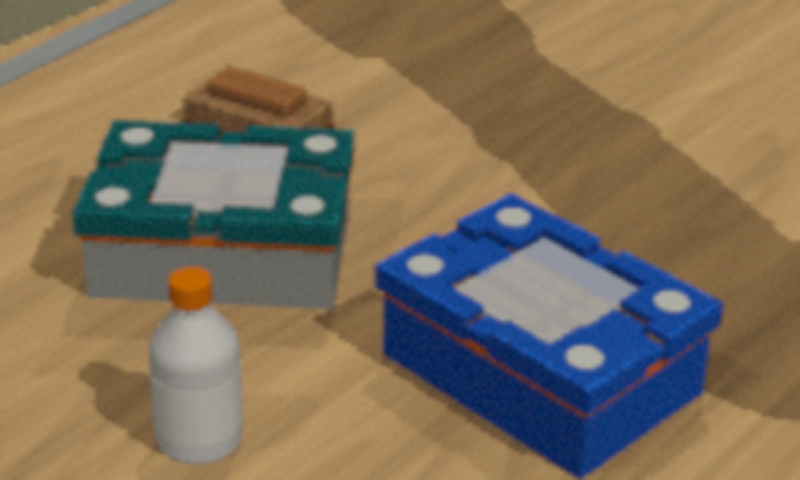

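The candidates are the teal lid on a grey body at top px (212,164), and a blue look-alike at (225,292). The crops show a grey body with an orange stripe under the teal lid, so that is the one I choose. Next I locate its spots accurately.

```bash
cat > loc.py <<'E'
from h import *
from scipy.spatial.transform import Rotation as Ro
def spots(p,h):
    g={'NL':(.487,.178),'NR':(.537,.114),'FL':(.596,.259),'FR':(.651,.187)}
    fr=cv2.resize(p["frame"],None,fx=4,fy=4,interpolation=cv2.INTER_CUBIC).astype(int)
    m=(fr.min(2)>150).astype(np.uint8)
    n,l,s,c=cv2.connectedComponentsWithStats(m)
    out={}
    for k,(x,y) in g.items():
        q=w2px(p,[x,y,h])
        cc=(c+.5)/4-.5
        d=np.hypot(*(cc-q).T)+100*((s[:,4]<300)|(s[:,4]>6000)); i=d.argmin()
        out[k]=(px2w(p,*cc[i],h=h),d[i],s[i,4])
    return out
E
python3 - <<'E'
from loc import *
acc=[]
for c in ["top","side"]:
    p=read_camera(c); o=spots(p,.072)
    for k,v in o.items(): print(c,k,v[0].round(4),v[1].round(1),v[2], p["z_map"].shape)
    P={k:v[0][:2] for k,v in o.items()}
    print('c',sum(P.values())/4,'yaw',[np.degrees(np.arctan2(*(P[a]-P[b])[::-1])).round(1) for a,b in [('FL','NL'),('FR','NR'),('NL','NR'),('FL','FR')]],[np.linalg.norm(P[a]-P[b]).round(4) for a,b in [('FL','NL'),('FR','NR'),('NL','NR'),('FL','FR')]])
E
```

```text
top NL [0.4867 0.1831 0.072 ] 2.6 1407 (420, 560)
top NR [0.5356 0.1147 0.072 ] 0.7 1382 (420, 560)
top FL [0.5957 0.261  0.072 ] 1.0 1343 (420, 560)
top FR [0.6446 0.1928 0.072 ] 4.2 1301 (420, 560)
c [0.56565317 0.18790066] yaw [np.float64(35.5), np.float64(35.6), np.float64(125.6), np.float64(125.6)] [np.float64(0.134), np.float64(0.134), np.float64(0.0842), np.float64(0.0839)]
side NL [0.488  0.1833 0.072 ] 2.1 435 (420, 560)
side NR [0.5369 0.1147 0.072 ] 0.2 370 (420, 560)
side FL [0.597  0.2613 0.072 ] 1.1 434 (420, 560)
side FR [0.6461 0.1925 0.072 ] 1.6 369 (420, 560)
c [0.56699067 0.18794554] yaw [np.float64(35.6), np.float64(35.5), np.float64(125.5), np.float64(125.5)] [np.float64(0.134), np.float64(0.134), np.float64(0.0842), np.float64(0.0846)]
```

Request:
carry_out(offset=[[0.033,-0.034,0],[0.033,-0.034,0],[0.033,-0.034,0],[0.033,-0.034,0],[0.033,-0.034,0],[0.033,-0.034,0],[0.033,-0.034,0],[0.033,-0.034,0],[0.033,-0.034,0],[0.033,-0.034,0],[0.033,-0.034,0],[0.033,-0.034,0],[0.033,-0.034,0],[0.033,-0.034,0]], twist=[[0,0,0],[0,0,0],[0,0,0],[0,0,0],[0,0,0],[0,0,0],[0,0,0],[0,0,0],[0,0,0],[0,0,0],[0,0,0],[0,0,0],[0,0,0],[0,0,0]], hand=[-1,-1,-1,-1,-1,-1,-1,-1,-1,-1,-1,-1,-1,-1], grip_force=40)

```text
t: 2.4
tool_pos: [0.5077, 0.0447, 0.2506]
eef_rot: [0.975, 0.223, 0.002, 0.003]
force: [1.0, -1.5, 0.1]
grip_width: 0.0001
```

```bash
cat > go.py <<'E'
import sys
from h import *
from scipy.spatial.transform import Rotation as Ro
o=sensors.get_obs(); T={'NL':(.487,.183),'NR':(.536,.115),'FL':(.596,.261),'FR':(.645,.193)}
R=Ro.from_quat(o["eef_rot"]).as_matrix()
print(o["t"],o["tool_pos"].round(4),o["eef_rot"].round(4),o["force"].round(2),o["grip_width"])
for k,v in T.items():
    print(k,(R.T@(np.array([*v,o["tool_pos"][2]])-o["tool_pos"])).round(4))
E
python3 go.py
```

```text
2.4 [0.5077 0.0447 0.2506] [0.9748 0.2233 0.0021 0.0034] [ 1.02 -1.48  0.13] 0.00014877057785702216
NL [ 0.0416 -0.1336 -0.0009]
NR [ 0.0561 -0.051  -0.0002]
FL [ 0.1737 -0.1563 -0.0007]
FR [ 1.882e-01 -7.380e-02 -1.000e-04]
```

Request:
carry_out(offset=[[0.03,-0.027,0.03],[0.026,-0.024,0.035],[0,0,0.035],[0,0,0.03],[0,0,0]], twist=[[0,0,0],[0,0,0],[0,0,0],[0,0,0],[0,0,0]], hand=[-1,-1,-1,-1,-1])

```text
t: 2.9
tool_pos: [0.5396, 0.1251, 0.1198]
eef_rot: [0.974, 0.228, 0.006, 0.002]
force: [-0.3, -0.3, 0.7]
grip_width: -0.0
```

```bash
python3 go.py; python3 -c "
from h import *
p=read_camera('side');cv2.imwrite('pics/s1.png',cv2.resize(p['frame'][130:300,130:400],None,fx=2.9,fy=2.9,interpolation=2))"
```

```text
2.9 [0.5396 0.1251 0.1198] [0.9737 0.2278 0.0058 0.0018] [-0.3  -0.29  0.69] -4.1864498066445974e-05
NL [-0.0214 -0.0752 -0.0007]
NR [-0.0077  0.0075 -0.    ]
FL [ 0.1109 -0.0968  0.0006]
FR [ 0.1246 -0.0141  0.0012]
```

View pics/s1.png

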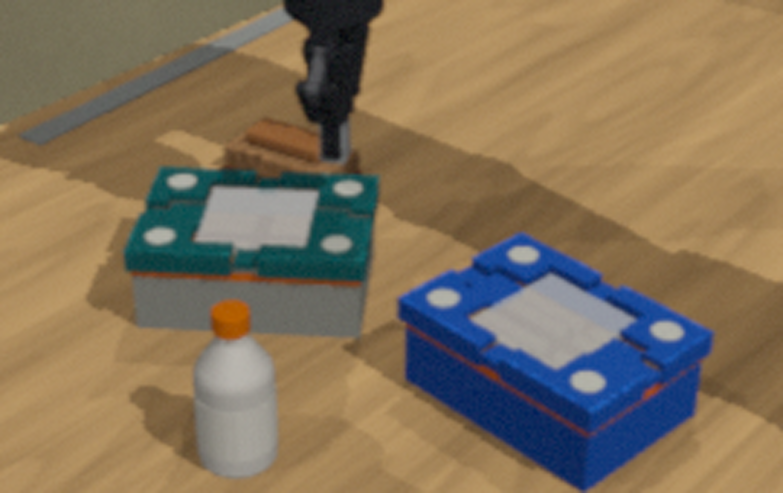

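The picture shows the shut fingertips (crop 335,160) just above the NR spot (348,187). I correct the 10 mm lateral error and go down gently.

Request:
carry_out(offset=[[-0.008,0.0075,0.01],[0,0,0.01],[0,0,0.003]], twist=[[0,0,0],[0,0,0],[0,0,0]], hand=[-1,-1,-1])

```text
t: 3.25
tool_pos: [0.5388, 0.1131, 0.1014]
eef_rot: [0.974, 0.227, 0.01, 0.002]
force: [-0.3, -0.0, 0.6]
grip_width: -0.0002
```

```bash
python3 go.py
```

```text
3.25 [0.5388 0.1131 0.1014] [0.974  0.2265 0.0096 0.0023] [-0.34 -0.04  0.57] -0.0002231901781897868
NL [-0.0157 -0.0856 -0.001 ]
NR [-0.0017 -0.0029 -0.0001]
FL [ 0.1165 -0.1075  0.0011]
FR [ 0.1305 -0.0248  0.0021]
```

Request:
carry_out(offset=[[-0.002,-0.003,0.003],[0,0,0.003],[0,0,0.003],[0,0,0.003]], twist=[[0,0,0],[0,0,0],[0,0,0],[0,0,0]], hand=[-1,-1,-1,-1])

```text
t: 3.65
tool_pos: [0.5367, 0.1146, 0.0903]
eef_rot: [0.974, 0.226, 0.011, 0.003]
force: [-3.5, -1.6, 9.9]
grip_width: 0.0003
```

Request:
carry_out(offset=[[0,0,0.003],[0,0,0.003]], twist=[[0,0,0],[0,0,0]], hand=[-1,-1])

```text
t: 3.85
tool_pos: [0.5369, 0.1147, 0.0842]
eef_rot: [0.974, 0.226, 0.011, 0.003]
force: [-6.6, -6.3, 23.8]
grip_width: 0.0001
```

Request:
carry_out(offset=[[0,0,-0.015],[0,0,-0.02]], twist=[[0,0,0],[0,0,0]], hand=[-1,-1])

```text
t: 4.05
tool_pos: [0.5348, 0.1146, 0.1182]
eef_rot: [0.974, 0.226, 0.009, 0.002]
force: [0.5, 0.0, 0.3]
grip_width: -0.0002
```

```bash
cat >> go.py <<'E'
q=o["eef_rot"]; a=2*np.arctan2(q[1],q[0])
Rd=np.array([[np.cos(a),np.sin(a),0],[np.sin(a),-np.cos(a),0],[0,0,-1]])
print("twist to level",Ro.from_matrix(R.T@Rd).as_rotvec().round(4))
E
python3 go.py;  python3 -c "
from h import *
p=read_camera('side');cv2.imwrite('pics/s2.png',cv2.resize(p['frame'][150:270,150:300],None,fx=4,fy=4,interpolation=2))"
```

```text
4.05 [0.5348 0.1146 0.1182] [0.974  0.2262 0.0089 0.0025] [0.55 0.   0.25] -0.00017459045008835967
NL [-0.0128 -0.0825 -0.0009]
NR [0.0012 0.0002 0.    ]
FL [ 0.1194 -0.1044  0.001 ]
FR [ 0.1334 -0.0218  0.002 ]
twist to level [ 0.0089 -0.0163  0.    ]
```

View pics/s2.png

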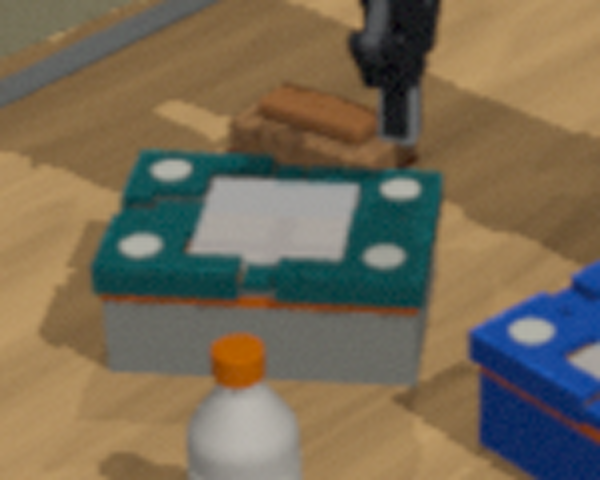

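NR (crop 400,188) now lies flush with the middle. On to NL.

Request:
carry_out(offset=[[-0.007,-0.041,0],[-0.006,-0.041,0.005],[0,0,0],[0,0,0]], twist=[[0.009,-0.016,0],[0,0,0],[0,0,0],[0,0,0]], hand=[-1,-1,-1,-1])

```text
t: 4.5
tool_pos: [0.4894, 0.1854, 0.1208]
eef_rot: [0.974, 0.225, 0.005, -0.0]
force: [0.1, -0.5, 0.1]
grip_width: -0.0001
```

```bash
python3 go.py
```

```text
4.5 [0.4894 0.1854 0.1208] [ 9.743e-01  2.253e-01  5.100e-03 -4.000e-04] [ 0.1  -0.51  0.1 ] -5.2315737395523484e-05
NL [-0.0032  0.0011 -0.    ]
NR [0.011  0.0837 0.0002]
FL [ 0.129  -0.0211  0.0013]
FR [0.1431 0.0615 0.0015]
twist to level [ 0.0015 -0.01   -0.    ]
```

Request:
carry_out(offset=[[-0.003,0.001,0.012],[0,0,0.01],[0,0,0.003],[0,0,0.003],[0,0,0.003]], twist=[[0,-0.008,0],[0,0,0],[0,0,0],[0,0,0],[0,0,0]], hand=[-1,-1,-1,-1,-1])

```text
t: 5.0
tool_pos: [0.4885, 0.1809, 0.0876]
eef_rot: [0.975, 0.224, 0.001, 0.001]
force: [0.0, 0.5, 0.7]
grip_width: 0.0001
```

Request:
carry_out(offset=[[0,0.001,0.002],[0,0,0.003]], twist=[[0,0,0],[0,0,0]], hand=[-1,-1])

```text
t: 5.2
tool_pos: [0.4888, 0.1797, 0.0831]
eef_rot: [0.975, 0.223, 0.0, 0.001]
force: [-28.1, -9.5, 87.0]
grip_width: 0.0001
```

Request:
carry_out(offset=[[0,0,-0.015],[0,0,-0.02],[0,0,0]], twist=[[0,0,0],[0,0,0],[0,0,0]], hand=[-1,-1,-1])

```text
t: 5.5
tool_pos: [0.4891, 0.1797, 0.1196]
eef_rot: [0.975, 0.223, 0.001, 0.001]
force: [-0.0, -0.2, 0.7]
grip_width: -0.0002
```

```bash
python3 go.py;  python3 -c "
from h import *
p=read_camera('side');cv2.imwrite('pics/s3.png',cv2.resize(p['frame'][150:270,150:300],None,fx=4,fy=4,interpolation=2))"
```

```text
5.5 [0.4891 0.1797 0.1196] [9.747e-01 2.234e-01 7.000e-04 1.300e-03] [-0.03 -0.22  0.66] -0.0002220562657966475
NL [-0.0005 -0.0039 -0.    ]
NR [0.014  0.0787 0.0002]
FL [ 0.1316 -0.0266  0.    ]
FR [0.1461 0.0559 0.0003]
twist to level [ 0.0027 -0.0008  0.    ]
```

View pics/s3.png

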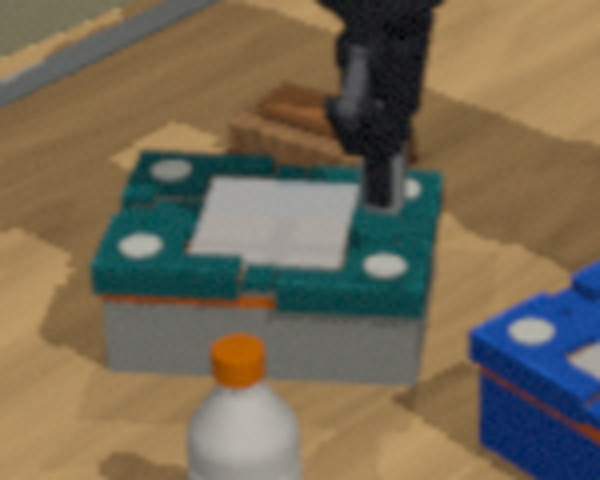

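NL (crop 384,265) is down, with the stripe covered at its right half, and the case has not moved. The force peaked at 87 N, so I will use finer steps from here. On to FL.

Request:
carry_out(offset=[[0.044,-0.009,0],[0.044,-0.009,0],[0.042,-0.008,0],[0,0,0],[0,0,0]], twist=[[0,0,0],[0,0,0],[0,0,0],[0,0,0],[0,0,0]], hand=[-1,-1,-1,-1,-1])

```text
t: 6.05
tool_pos: [0.5964, 0.2592, 0.1135]
eef_rot: [0.975, 0.222, -0.002, 0.003]
force: [-0.2, 0.2, -0.2]
grip_width: 0.0003
```

```bash
python3 go.py
```

```text
6.05 [0.5964 0.2592 0.1135] [ 0.975   0.2223 -0.002   0.0029] [-0.16  0.16 -0.23] 0.00030936879905965045
NL [-0.1317  0.0213  0.0008]
NR [-0.117   0.1038  0.0011]
FL [ 0.0004 -0.0018 -0.    ]
FR [0.0151 0.0808 0.0003]
twist to level [ 0.0048  0.0052 -0.    ]
```

Request:
carry_out(offset=[[0,-0.002,0.009],[0,0,0.005],[0,0,0.002],[0,0,0.001],[0,0,0.001],[0,0,0.001]], twist=[[0.005,0.005,0],[0,0,0],[0,0,0],[0,0,0],[0,0,0],[0,0,0]], hand=[-1,-1,-1,-1,-1,-1])

```text
t: 6.65
tool_pos: [0.593, 0.2582, 0.0917]
eef_rot: [0.975, 0.222, -0.001, 0.001]
force: [0.4, -0.2, -1.0]
grip_width: 0.0
```

Request:
carry_out(offset=[[0.003,-0.001,0.001],[0,0,0.0015],[0,0,0.0015]], twist=[[0,0,0],[0,0,0],[0,0,0]], hand=[-1,-1,-1])

```text
t: 6.95
tool_pos: [0.5956, 0.2604, 0.0887]
eef_rot: [0.975, 0.222, -0.001, 0.001]
force: [-0.0, -0.3, -0.3]
grip_width: 0.0002
```

Request:
carry_out(offset=[[0,0,0.0015],[0,0,0.0015]], twist=[[0,0,0],[0,0,0]], hand=[-1,-1])

```text
t: 7.15
tool_pos: [0.596, 0.2607, 0.0858]
eef_rot: [0.975, 0.222, -0.001, 0.001]
force: [1.0, 0.3, 0.2]
grip_width: 0.0001
```

```bash
python3 go.py
```

```text
7.15 [0.596  0.2607 0.0858] [ 9.751e-01  2.216e-01 -6.000e-04  7.000e-04] [1.04 0.29 0.24] 6.245870236332675e-05
NL [-0.1319  0.023   0.0002]
NR [-0.1171  0.1055  0.0003]
FL [ 0.0001 -0.0002 -0.    ]
FR [0.0149 0.0823 0.0001]
twist to level [0.0011 0.0014 0.    ]
```

Request:
carry_out(offset=[[0,0,0.001]], twist=[[0,0,0]], hand=[-1])

```text
t: 7.25
tool_pos: [0.5961, 0.2608, 0.0846]
eef_rot: [0.975, 0.222, -0.001, 0.001]
force: [0.2, 0.2, 6.8]
grip_width: 0.0002
```

```bash
python3 go.py;  python3 -c "
from h import *
p=read_camera('side');cv2.imwrite('pics/s4.png',cv2.resize(p['frame'][150:270,150:300],None,fx=4,fy=4,interpolation=2))"
```

```text
7.25 [0.5961 0.2608 0.0846] [ 9.751e-01  2.217e-01 -5.000e-04  6.000e-04] [0.2  0.22 6.84] 0.00020118904234406519
NL [-0.1321  0.023   0.0002]
NR [-0.1173  0.1055  0.0003]
FL [-0.0001 -0.0002 -0.    ]
FR [0.0147 0.0823 0.0001]
twist to level [ 0.001   0.0013 -0.    ]
```

View pics/s4.png

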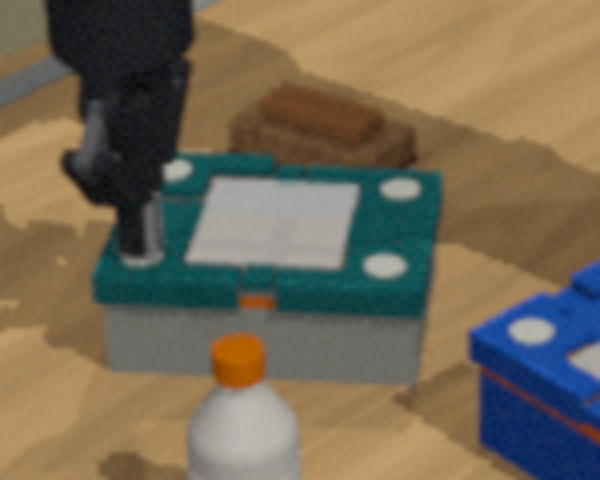

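FL (crop 140,258) is down, and the stripe now shows only at the fixed middle tab. FR is next: I lift, then shift about (0.015, 0.082).

Request:
carry_out(offset=[[0,0,-0.015],[0,0,-0.015],[0.008,0.041,0],[0.007,0.041,0],[0,0,0],[0,0,0]], twist=[[0,0,0],[0,0,0],[0,0,0],[0,0,0],[0,0,0],[0,0,0]], hand=[-1,-1,-1,-1,-1,-1])

```text
t: 7.9
tool_pos: [0.6479, 0.1934, 0.1233]
eef_rot: [0.975, 0.223, 0.002, -0.0]
force: [-1.0, 0.4, 0.2]
grip_width: 0.0002
```

```bash
python3 go.py
```

```text
7.9 [0.6479 0.1934 0.1233] [ 0.9748  0.2229  0.002  -0.    ] [-0.97  0.36  0.17] 0.00015603265944153291
NL [-0.1494 -0.0606 -0.0006]
NR [-0.1348  0.022  -0.0005]
FL [-0.0173 -0.0835 -0.0001]
FR [-0.0027 -0.0009 -0.    ]
twist to level [ 0.0009 -0.0039  0.    ]
```

Request:
carry_out(offset=[[-0.003,-0.001,0.01],[0,0,0.01],[0,0,0.005],[0,0,0.002],[0,0,0.001],[0,0,0.001]], twist=[[0,-0.004,0],[0,0,0],[0,0,0],[0,0,0],[0,0,0],[0,0,0]], hand=[-1,-1,-1,-1,-1,-1])

```text
t: 8.5
tool_pos: [0.6428, 0.1959, 0.0928]
eef_rot: [0.974, 0.225, -0.0, 0.0]
force: [0.2, 0.5, -0.2]
grip_width: 0.0
```

```bash
python3 go.py
```

```text
8.5 [0.6428 0.1959 0.0928] [ 9.744e-01  2.246e-01 -3.000e-04  1.000e-04] [ 0.2   0.5  -0.17] 3.941217550348825e-05
NL [-1.457e-01 -5.660e-02  1.000e-04]
NR [-1.314e-01  2.600e-02  1.000e-04]
FL [-0.0136 -0.079   0.    ]
FR [ 0.0007  0.0036 -0.    ]
twist to level [0.     0.0005 0.    ]
```

Request:
carry_out(offset=[[0.001,0.003,0.0005],[0,0,0.0015],[0,0,0.0015],[0,0,0.0015],[0,0,0.0015]], twist=[[0,0,0],[0,0,0],[0,0,0],[0,0,0],[0,0,0]], hand=[-1,-1,-1,-1,-1])

```text
t: 9.0
tool_pos: [0.6457, 0.1936, 0.0868]
eef_rot: [0.974, 0.225, 0.0, 0.0]
force: [0.4, -0.4, -0.1]
grip_width: 0.0001
```

Request:
carry_out(offset=[[0,0,0.0015],[0,0,0.001]], twist=[[0,0,0],[0,0,0]], hand=[-1,-1])

```text
t: 9.2
tool_pos: [0.646, 0.1936, 0.0845]
eef_rot: [0.974, 0.225, 0.001, 0.0]
force: [-3.8, -2.5, 16.3]
grip_width: 0.0
```

Contact is at the shut level with 16 N. I lift well clear and move aside towards the robot's start side.

Request:
carry_out(offset=[[0,0,-0.02],[0,0,-0.03],[0,0,-0.04],[0,0,-0.04],[-0.02,0.04,-0.01],[-0.02,0.04,0],[-0.02,0.04,0],[-0.02,0.04,0],[-0.02,0.04,0],[-0.02,0.04,0],[0,0,0],[0,0,0]], twist=[[0,0,0],[0,0,0],[0,0,0],[0,0,0],[0,0,0],[0,0,0],[0,0,0],[0,0,0],[0,0,0],[0,0,0],[0,0,0],[0,0,0]], hand=[-1,-1,-1,-1,-1,-1,-1,-1,-1,-1,-1,-1])

```text
t: 10.4
tool_pos: [0.6429, -0.0834, 0.2292]
eef_rot: [0.974, 0.226, 0.001, 0.0]
force: [-0.6, 1.9, -0.4]
grip_width: 0.0
```

```bash
python3 - <<'E'
from loc import *
for c in ["top","side"]:
    p=read_camera(c); o=spots(p,.066); cv2.imwrite(f"pics/{c}9.png",cv2.resize(p['frame'][90:280,110:310],None,fx=3,fy=3,interpolation=2))
    for k,v in o.items():
        u,w=w2px(p,v[0]).round().astype(int); z=p["z_map"][w-1:w+2,u-1:u+2]
        print(c,k,v[0].round(4),v[1].round(1),'h',px2w(p,u,w,np.median(z))[2].round(4))
    m=mark_of("lid_centre",p)
    for i in m[:3]:
        u,w=map(int,i["location"]); print(u,w,px2w(p,u,w,np.median(p["z_map"][w-4:w+5,u-4:u+5])).round(4))
    for n in ["glue_mid","sander_mid"]: print(n,mark_of(n,p)[0]["location"])
print(sensors.get_obs()["force"])
E
```

```text
top NL [0.4865 0.1831 0.066 ] 2.5 h 0.0667
top NR [0.5355 0.1144 0.066 ] 0.8 h 0.0678
top FL [0.5956 0.2611 0.066 ] 1.1 h 0.0678
top FR [0.6444 0.1927 0.066 ] 4.2 h 0.0672
210 161 [0.5671 0.1892 0.0664]
221 289 [0.3121 0.1566 0.0667]
glue_mid [211.6, 161.2]
sander_mid [288.1, 118.0]
side NL [0.5239 0.2027 0.066 ] 20.1 h 0.0662
side NR [0.5239 0.2027 0.066 ] 28.3 h 0.0662
side FL [0.5971 0.2614 0.066 ] 1.2 h 0.0664
side FR [0.6457 0.1931 0.066 ] 1.8 h 0.0671
320 240 [0.3106 0.1545 0.0668]
223 204 [0.5599 0.1798 0.0669]
glue_mid [209.9, 263.3]
sander_mid [229.7, 179.2]
[-0.09096972 -0.01754038 -0.50305347]
```

View pics/side9.png

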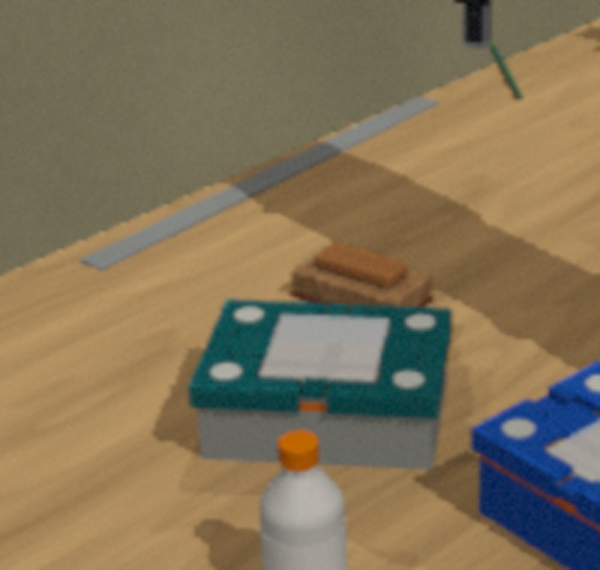

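View pics/top9.png

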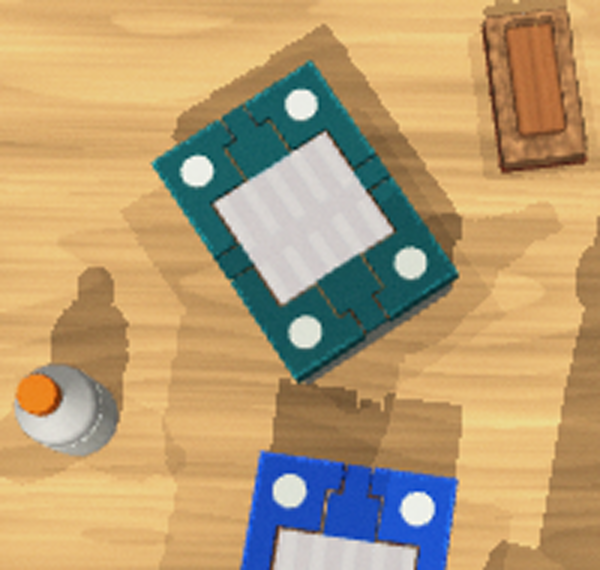

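All four spots now measure about 67 mm, level with the clear middle and down from about 73 mm. The case, bottle and block have not moved in the pictures.

```bash
python3 -c "
from bench import job
print(job.job_done())"
```

```text
the job is handed in; nothing more can be done
None
```

I pressed all four corner sections of the teal-lidded grey case with the shut fingertips: near right, near left, far left, then far right. I then moved the arm clear and handed the job in at about 10.5 s; it reported no verdict.

**Lid:** In the last top picture all four spots stood at 66.7–67.8 mm, against a clear middle at about 66.4 mm. They had stood at about 71–77 mm before. The orange stripe shows only at the lid's fixed middle tab on the one side that the camera sees.

**Case and bystanders:** The spots' positions agree with those at the start to within 1 mm. The glue bottle and sanding block look unmoved, and the wrist force was about zero with the arm clear.

**Checks that failed or disagreed:**
- The near-left press peaked at 87 N as the section bottomed out. That is under the 120 N limit but more than I intended, so I used finer steps for the last two corners.
- In the last side picture, my spot finder picked a wrong blob for the near-left and near-right spots. I relied on the top picture for those two.
- In the last top picture, the network placed the glue bottle on the case lid, a false hit. I judged the bottle by eye and by the side picture instead, where its mark was within 2 px of the one at the start.

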